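Load a filler rod into a leaning quartz tube

ROBOT

A 6-joint arm with a two-finger parallel gripper is mounted at the origin on the work surface. World frame = base frame: x ahead of the robot, y to its left, z up, the work surface at z = 0. Lengths are in m, angles in rad, forces in N, time in s.
With the tool pointing down it reaches from about 0.3 to 0.875 m from the base axis. Payload 4.2 kg.
Tool frame: the origin (TCP) lies at the very end of the fingers, on their centre line; the grasp point (between the pads) lies env.grip_depth behind it (env.grip_depth is the distance from the TCP to the grasp point, in m); z points along the fingers, x is the direction in which the jaws open and shut, and the axes are right-handed (so a half turn about z gives the same grasp; the last joint's range is limited). The gripper opens to 85 mm and grips with 20 to 120 N. Pads are 22 mm wide; open, the fingers measure 114 mm over their backs; the gripper's body (76 mm by 85 mm) begins 54 mm behind the grasp point. The pads swing forward as they close: fully open they stand 13 mm farther back than shut.
Start: joints at [-1.321, 0.32, 1.565, -0, 1.257, -0.02], TCP at [0.153, -0.554, 0.231] pointing down, gripper open.
Joint ranges: [-3.11, 3.11], [-0.84, 2.01], [0.21, 2.61], [-1.34, 4.49], [0.05, 2.63], [-2.56, 2.56]. Speed limits (rad/s): [2.57, 2.57, 3.14, 3.14, 3.14, 3.14].

INTERFACE

Orientations are given as a unit quaternion [x, y, z, w].
In Python, from rig import env gives the robot as it stands. Calls block until the motion is done:
- env.move_pose(position, orientation): joint-space move of the TCP to a pose.
- env.move_linear(position, orientation=None, feed=0.15, stop_force=None): straight line of the TCP; orientation=None keeps the orientation; feed is the mean speed in m/s. With stop_force (N) it stops when the force on the tool has changed by that much, and returns True; else False.
- env.set_joints(angles): joint-space move.
- env.move_gripper(opening, strength=None): opening from 0.0 (shut) to 1.0 (fully open); strength is the grip in N (None keeps the last); returns when the fingers have stopped.
- env.hold(seconds).
- env.ik(position, orientation): joint angles nearest the present ones, or None.
- env.read_camera(name): name is "side" or "top" or "wrist"; returns a dict with "frame" (400x640x3 uint8, blue, green, red), "z_map" (400x640 float32, m along the optical axis (not along the pixel's ray), 0 where there is no reading), "mtx" (3x3 intrinsics, pixels), "k1" (the pictures are not rectified: a ray, as slopes to the right and down, at radius r is drawn at 1 + k1 r^2 times it, then the intrinsics apply), "extrinsics" (4x4, takes a point from camera to world coordinates). Camera axes: x right, y down, z forward; pixel columns grow to the right and rows downward; lengths in m; the calibration is good to about 2 mm. A picture is of the moment at which its call begins.
A pose or a line that the arm cannot do raises env.Unreachable and nothing moves.
- env.job_done(): hands the job in, once; it reports no verdict.
Readings, each from a call of its own:
- env.get_t(): time.
- env.get_joint_positions(): joint angles.
- env.get_joint_velocities(): joint speeds.
- env.get_effort(): joint torques, N m.
- env.get_position(): TCP position.
- env.get_ee_rot(): TCP orientation.
- env.get_ft_force(): force on the tool from outside, world axes, zero at the start.
- env.get_ft_torque(): the same for the moment, N m.
- env.get_width(): opening from 0.0 (shut) to 1.0 (fully open).
Only numpy, scipy, OpenCV 4.12 (cv2) and the standard library are available. Lean on these libraries where they do the work, as an engineer would, in place of code of your own. Each camera call takes 0.05 s, during which the arm holds its last target. There are 200 camera calls.

TASK

Pick the long thin ceramic rod out of the parts tray, slide it into the open end of the leaning glass tube, and with it push the little crucible in the tube down until it is fully home on its packing; how deep that is differs from tube to tube, so go by feel. Leave the rod in the tube, resting against the crucible. Press gently, quartz cracks when rammed (20 N is plenty); leave the other parts in the tray and do not disturb the two bottles and the gauge.

Things in the scene. Friction and masses are not known exactly. Their poses are not given: they have to be found in the camera images.
- filler_rod_center (a point): The centre (middle of length and thickness) of the target: a plain white ceramic rod, 10 mm thick and 120 mm long, flat ends, both alike, 25 to 50 g. It lies on the tray floor, the only one both thin and long. The point's x axis runs along the rod (it may roll about it)
- short_rod_center (a point): Centre of a wrong rod: same ceramic, 10 mm thick but only 75 mm long; x along the rod. Stays in the tray
- thick_rod_center (a point): Centre of a wrong rod: same ceramic, 120 mm long but 18 mm thick; x along the rod. Stays in the tray
- tray: Grey open parts tray, 260 x 260 x 45 mm outside, walls and floor 5 mm thick, fixed. Origin at the centre of its underside (table height), x and y along its sides, z up. The rods lie in its half towards its +x side, roughly along its x, some 70 mm apart (order varies), the fittings in its half towards -x
- nipple: Steel vacuum nipple, a spool 40 mm across and 38 mm high, standing in the tray; origin at the centre of its underside. Stays in the tray
- centring_ring: Aluminium centring ring, 40 mm outside, 26 mm inside, 8 mm high, flat in the tray; origin at the centre of its underside. Stays in the tray
- blank_flange: Steel blank flange, 40 mm across and 9 mm high, flat in the tray; origin at the centre of its underside. Stays in the tray
- hose_barb: Steel hose barb standing in the tray, flange 36 mm across and 5 mm thick with a 16 mm stem, 32 mm high; origin at the centre of its underside. Stays in the tray
- clamp_ring: Aluminium clamp ring, 38 mm outside, 22 mm inside, 14 mm high, flat in the tray; origin at the centre of its underside. Stays in the tray
- stand: Fixed loading stand: white base plate 170 x 110 x 12 mm with two aluminium posts that clamp the leaning tube; origin at the centre of the plate's underside on the table, x is the plan direction in which the tube rises (roughly away from the robot), z up
- tube: Clear quartz tube fixed in the stand, closed at the bottom, axis 30 degrees above level; the mouth looks up and away from the robot, 130 mm above the table. Origin at the mouth's centre (rim plane); z points out along the axis, y level. 160 mm long, 22 mm outside, bore 14 mm; the last 8 mm flare to 28 outside, 20 inside. Clamp blocks 34 x 36 mm lie 35 and 125 mm down from the rim
- inside (a point): Point on the tube's axis 100 mm below the rim, axes as the tube's. In the bore a white crucible 12 mm across with a flat top slides down with about 4 N of drag until it stops hard on its packing, which cannot be moved. Unmeasured: its top starts 68 to 104 mm below the rim, is home 88 to 112 mm below it, 8 to 20 mm further down than at the start; 8 to 32 mm of rod then stand out
- reagent_bottle: White jar, 56 mm across, 105 mm high, with a black cap, on the table; origin at the centre of its underside. Not to be disturbed
- solvent_bottle: White bottle, 52 mm across, 120 mm high, with a blue cap, on the table; origin at the centre of its underside. Not to be disturbed
- gauge: Steel dial gauge on a flanged foot 40 mm across, 86 mm high, its 52 mm dial facing the robot side, on the table; origin at the centre of its underside. Not to be disturbed
Mind the look-alikes: they are no part of the job. Leave any orange or turquoise look-alike of the centring_ring alone.

How it is judged:
By the outcome, as a careful person would: the job done as asked, in the order asked, and still so for the second after the job is handed in, with the robot touching nothing.
It also fails if it takes over 51 s, if anything falls off the work surface, if the arm or the gripper's body presses on something with over 40 N, if the wrist force passes 120 N, or if a joint passes its speed limit or range.

## Working session

There is one attempt and no reset: what is moved stays moved. The work goes in short steps, each a Python script; the robot and the scene stay as the last script left them, time stands still between calls to the robot, and variables do not carry over. Pictures are saved under pics/ and viewed, about 8 in all and at most 12, crops included, and the job is handed in when it is done.

```bash
ls; mkdir -p pics; python3 - <<'E'
from rig import env
import cv2,numpy as np,pickle
d={n:env.read_camera(n) for n in("side","top")}
pickle.dump(d,open('d.pkl','wb'))
for n in d:
    cv2.imwrite(f'pics/{n}0.png',d[n]["frame"])
    print(n,d[n]["mtx"].round(1).tolist(),d[n]["k1"],d[n]["extrinsics"].round(3).tolist())
print(env.get_t(),env.grip_depth,env.get_ee_rot())
E
```

```text
pics
side [[395.3, 0.0, 319.2], [0.0, 395.3, 201.0], [0.0, 0.0, 1.0]] -0.03441318747320506 [[0.989, -0.093, 0.112, 0.395], [-0.145, -0.616, 0.774, -0.803], [-0.003, -0.782, -0.623, 0.688], [0.0, 0.0, 0.0, 1.0]]
top [[467.6, 0.0, 317.3], [0.0, 467.6, 204.2], [0.0, 0.0, 1.0]] -0.08963647449974149 [[-0.027, -0.99, 0.139, 0.327], [-1.0, 0.027, -0.005, -0.069], [0.001, -0.139, -0.99, 1.374], [0.0, 0.0, 0.0, 1.0]]
0.1 0.0187 [ 7.95769785e-01 -6.05598730e-01 -6.11358096e-04 -5.03623811e-04]
```

View pics/side0.png

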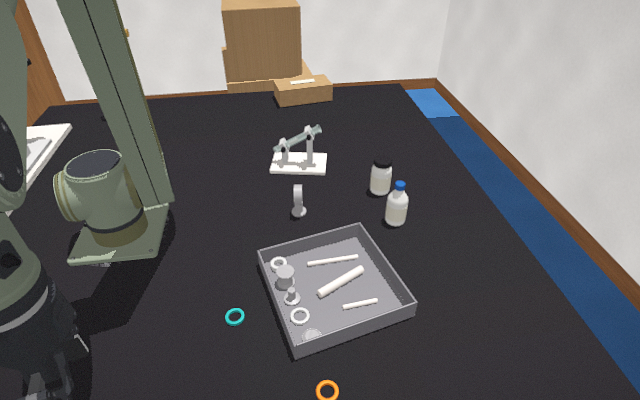

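View pics/top0.png

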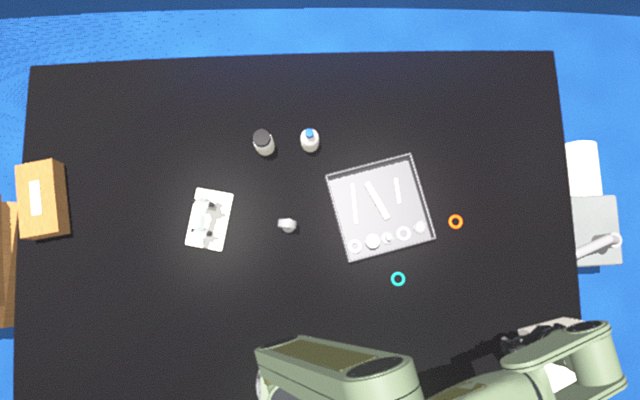

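The target rod is at about (332,260) in the side view and (354,202) in the top view; the thick rod is next to it at (341,282) and the short one at (360,303). The stand is at (299,150) side and (209,220) top, with the tube mouth pointing to +x.

```bash
cat > h.py <<'E'
import numpy as np,cv2
from scipy.spatial.transform import Rotation as R
def world(c,uv,z=None,depth=None):
    """pixel -> world: on the plane z, or with depth (m)"""
    uv=np.atleast_2d(np.asarray(uv,float)); K=c["mtx"]
    p=(uv-[K[0,2],K[1,2]])/[K[0,0],K[1,1]]; s=p.copy()
    for _ in range(8): s=p/(1+c["k1"]*(s**2).sum(1,keepdims=True))
    r=np.c_[s,np.ones(len(s))]@c["extrinsics"][:3,:3].T; o=c["extrinsics"][:3,3]
    t=(z-o[2])/r[:,2] if depth is None else depth
    return o+r*np.asarray(t)[:,None]
def pix(c,P):
    P=np.atleast_2d(P); E=c["extrinsics"]; q=(P-E[:3,3])@E[:3,:3]; s=q[:,:2]/q[:,2:]
    s=s*(1+c["k1"]*(s**2).sum(1,keepdims=True)); K=c["mtx"]
    return s*[K[0,0],K[1,1]]+[K[0,2],K[1,2]]
def cloud(c):
    Z=c["z_map"]; v,u=np.mgrid[:400,:640]; uv=np.c_[u.ravel(),v.ravel()]
    return world(c,uv,depth=Z.ravel()).reshape(400,640,3)
def tiltpose(az,el):
    """tool orientation: y along tube axis out (azimuth az, elevation el), z perpendicular, downward"""
    y=np.array([np.cos(az)*np.cos(el),np.sin(az)*np.cos(el),np.sin(el)])
    z=np.array([np.cos(az)*np.sin(el),np.sin(az)*np.sin(el),-np.cos(el)])
    return np.c_[np.cross(y,z),y,z]
E
python3 - <<'E'
from h import *; import pickle
d=pickle.load(open('d.pkl','rb'))
for n,box in (("side",(265,255,320,180)),("top",(180,180,240,255))):
    c=d[n]; W=cloud(c); g=c["frame"].min(2)
    # stand plate: white pixels
    x0,y0,x1,y1=(265,120,335,180) if n=="side" else (180,183,240,255)
    m=np.zeros(g.shape,bool); m[y0:y1,x0:x1]=g[y0:y1,x0:x1]>150
    m&=c["z_map"]>0; P=W[m]
    pl=P[P[:,2]<.03]; (ctr,wh,a)=cv2.minAreaRect(pl[:,:2].astype(np.float32)); print(n,"plate",ctr,wh,a,np.median(pl[:,2]),len(pl))
    hi=W[y0:y1,x0:x1].reshape(-1,3); hi=hi[(hi[:,2]>.06)&(hi[:,2]<.17)]; print(" hi",hi[hi[:,2].argsort()[::max(1,len(hi)//12)]].round(3).tolist())
    # rods
    x0,y0,x1,y1=(300,248,385,315) if n=="side" else (342,172,404,226)
    m=(g>(185 if n=="side" else 205)).astype(np.uint8); q=np.zeros_like(m); q[y0:y1,x0:x1]=m[y0:y1,x0:x1]
    k,l,st,_=cv2.connectedComponentsWithStats(q)
    for i in range(1,k):
        if st[i,4]<25: continue
        v,u=np.nonzero(l==i); w=world(c,np.c_[u,v],z=.012)
        print(" rod",st[i].tolist(),cv2.minAreaRect(w[:,:2].astype(np.float32)),np.median(W[l==i][:,2]).round(3))
E
```

```text
side plate (0.4997245967388153, 0.35073330998420715) (0.3284371793270111, 0.17607100307941437) 78.90161895751953 0.012676484051262094 1083
 hi [[0.51, 0.229, 0.06], [0.421, 0.261, 0.067], [0.445, 0.247, 0.073], [0.44, 0.262, 0.079], [0.469, 0.234, 0.082], [0.452, 0.251, 0.087], [0.467, 0.245, 0.093], [0.49, 0.234, 0.101], [0.498, 0.243, 0.109], [0.511, 0.225, 0.117], [0.514, 0.226, 0.123], [0.517, 0.23, 0.127], [0.538, 0.225, 0.138]]
 rod [307, 254, 52, 11, 205] ((0.5158554315567017, -0.18167129158973694), (0.1215122863650322, 0.01229785569012165), 3.2400431632995605) 0.014
 rod [317, 265, 47, 31, 389] ((0.5244703888893127, -0.243712916970253), (0.12391804903745651, 0.019656836986541748), 28.006019592285156) 0.022
 rod [342, 298, 36, 11, 159] ((0.5508562326431274, -0.3113083243370056), (0.07638358324766159, 0.010826573707163334), 5.413935661315918) 0.014
 rod [300, 307, 10, 8, 38] ((0.4346597194671631, -0.3130587637424469), (0.008832130581140518, 0.025464508682489395), 37.63252639770508) 0.013
top plate (0.4852374196052551, 0.24791032075881958) (0.11900749057531357, 0.17868727445602417) 78.65071868896484 0.012422472629805115 1702
 hi [[0.41, 0.256, 0.06], [0.429, 0.265, 0.068], [0.437, 0.238, 0.075], [0.431, 0.254, 0.081], [0.456, 0.258, 0.086], [0.466, 0.253, 0.094], [0.476, 0.248, 0.103], [0.489, 0.241, 0.111], [0.551, 0.225, 0.12], [0.506, 0.241, 0.124], [0.503, 0.229, 0.128], [0.51, 0.223, 0.131]]
 rod [342, 172, 62, 54, 3286] ((0.5316500663757324, -0.23979702591896057), (0.18314920365810394, 0.15858793258666992), 88.37889099121094) 0.007
```

```bash
python3 - <<'E'
from h import *; from rig import env; import pickle
az=np.radians(3.24); d=np.array([np.cos(az),np.sin(az),0])
q=R.from_matrix(tiltpose(az,0)).as_quat()
g=np.array([.516,-.182,0])+d*.049
for A,p in((tiltpose(az,0),[*g[:2],.007]),(tiltpose(-.198,np.pi/6),[.6,.22,.17]),(tiltpose(-.198,np.pi/6),[.54,.23,.12])):
    print(env.ik(p,R.from_matrix(A).as_quat()))
env.move_pose([g[0]-.05,g[1],.26],q)
c=env.read_camera("wrist"); pickle.dump(c,open('w1.pkl','wb')); cv2.imwrite('pics/w1.png',c["frame"])
print(env.get_t(),c["extrinsics"].round(3).tolist(),env.get_joint_positions())
E
```

```text
[-3.26626047e-01  5.66271304e-01  1.79623236e+00 -4.44089210e-16
  7.79088988e-01 -1.95397104e+00]
[ 0.4925429   0.31155953  1.86439518 -0.57360417  0.62719981 -0.46775015]
[ 0.57279379  0.3123399   2.02644111 -0.75021028  0.53627339 -0.19605136]
2.0417 [[-0.056, 0.951, 0.303, 0.437], [0.998, 0.053, 0.017, -0.184], [0.0, 0.304, -0.953, 0.401], [0.0, 0.0, 0.0, 1.0]] [-3.57212955e-01  2.55704929e-01  1.58287081e+00 -2.14619097e-04
  1.30314148e+00 -1.98311460e+00]
```

View pics/w1.png

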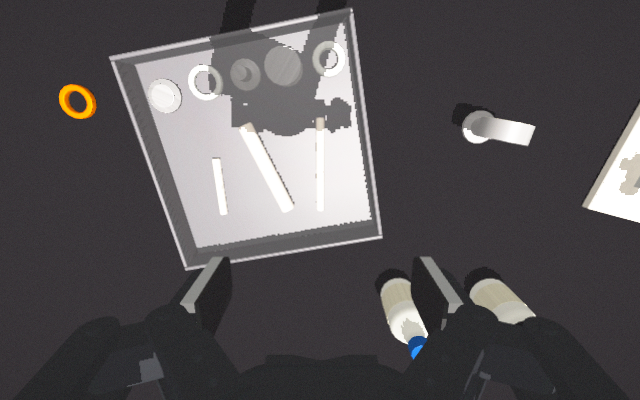

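Wrist view: target rod runs from (320,118) to (320,211). The thick rod's end (293,207) crowds its far end, so I'll grip the near end at about (320,127), where there is room.

```bash
python3 - <<'E'
from h import *; import pickle
c=pickle.load(open('w1.pkl','rb')); W=cloud(c)
print(world(c,[[320,118],[320,211],[324,165],[316,165]],z=.012).round(4).tolist())
m=np.zeros((400,640),bool); m[105:222,305:335]=True
P=W[m]; print(np.percentile(P[:,2],[5,25,50,75,90,95,99]).round(4))
f=np.median(P[:,2]); P=P[(P[:,2]>f+.005)&(P[:,2]<f+.02)]
P=P[abs(P[:,1]+.182)<.015]; print(len(P),cv2.minAreaRect(P[:,:2].astype(np.float32)),np.median(P,0))
g=c["frame"].min(2); np.set_printoptions(linewidth=200)
for r in (125,145,165,185,205): print(r,g[r,308:334].tolist())
print([int(v) for v in g[108:126,320]],[int(v) for v in g[203:220,320]])
E
```

```text
[[0.4563, -0.1845, 0.012], [0.5762, -0.1779, 0.012], [0.5138, -0.1762, 0.012], [0.5144, -0.1864, 0.012]]
[0.0022 0.003  0.0036 0.0047 0.0125 0.0132 0.0142]
705 ((0.5144174695014954, -0.18081915378570557), (0.11880555003881454, 0.009356074966490269), 3.373173236846924) [ 0.51110028 -0.18102071  0.01243847]
125 [108, 109, 108, 112, 107, 110, 108, 121, 160, 190, 197, 200, 201, 196, 192, 176, 142, 110, 108, 110, 111, 108, 108, 110, 111, 109]
145 [240, 238, 240, 241, 240, 241, 241, 213, 211, 252, 255, 255, 255, 255, 255, 251, 235, 241, 242, 241, 242, 242, 243, 242, 242, 243]
165 [238, 239, 238, 239, 240, 240, 240, 236, 237, 252, 255, 255, 255, 255, 255, 250, 231, 242, 242, 243, 241, 243, 242, 243, 242, 242]
185 [236, 237, 236, 238, 238, 239, 239, 240, 241, 251, 255, 255, 255, 255, 255, 250, 232, 239, 240, 242, 240, 241, 242, 241, 242, 242]
205 [234, 234, 235, 234, 235, 234, 235, 235, 235, 250, 255, 255, 255, 255, 255, 248, 231, 237, 238, 237, 238, 237, 237, 238, 239, 238]
[113, 111, 110, 109, 110, 113, 112, 111, 108, 156, 193, 203, 204, 203, 198, 201, 202, 201] [255, 255, 255, 255, 255, 255, 255, 255, 244, 233, 233, 234, 234, 234, 233, 232, 232]
```

```bash
python3 - <<'E'
from h import *; from rig import env; import pickle
az=np.radians(3.3); u=np.array([np.cos(az),np.sin(az),0]); g=np.array([.5153,-.1813,0])-u*.048
q=R.from_matrix(tiltpose(az+np.pi,0)).as_quat()
print(env.ik([*g[:2],.0068],q))
env.move_pose([*g[:2],.12],q); env.move_gripper(.35)
print(env.get_t(), env.move_linear([*g[:2],.0068],feed=.1,stop_force=10),env.get_position())
env.move_gripper(0,40); print("w",env.get_width(),env.get_ft_force())
env.move_linear([*g[:2],.16],feed=.2)
c=env.read_camera("wrist"); pickle.dump(c,open('w2.pkl','wb')); cv2.imwrite('pics/w2.png',c["frame"])
print(env.get_t(),env.get_width(),env.get_ft_force(),env.get_ft_torque(),env.get_position(),env.get_joint_positions())
E
```

```text
[-3.98062687e-01  4.65007316e-01  2.01355659e+00 -4.44089210e-16
  6.63028748e-01  1.11513777e+00]
5.2333 False [ 0.467833   -0.18423331  0.00731315]
w 0.08877557847578924 [1.24707917 0.42288385 4.15894911]
7.8 0.09247436225123037 [ 0.37130733 -0.17296295 -0.28901834] [ 0.00724755  0.01525117 -0.03400744] [ 0.466383   -0.18364232  0.15851808] [-3.98044399e-01  2.67207848e-01  1.83858636e+00 -2.77662800e-05
  1.03906183e+00  1.11516977e+00]
```

View pics/w2.png

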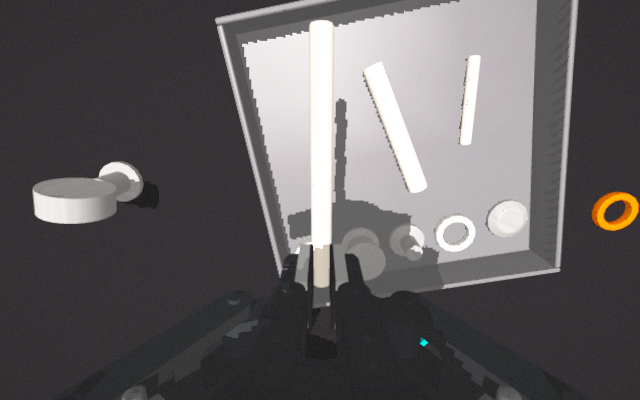

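The rod is held at its end; its front tip is at (321,23), and the two wrong rods are untouched. Next I compute the rod's pose in the tool frame and a first mouth estimate.

```bash
python3 - <<'E'
from h import *; import pickle
c=pickle.load(open('w2.pkl','rb')); W=cloud(c)
az=np.radians(183.3); A=tiltpose(az,0); T=np.array([.4665,-.1837,.1585])
print("cam in tool R",(A.T@c["extrinsics"][:3,:3]).round(3).tolist(),(A.T@(c["extrinsics"][:3,3]-T)).round(4))
m=np.zeros((400,640),bool); m[15:290,305:338]=True
P=(W[m]-T)@A; P=P[abs(P[:,2])<.03]; print(len(P),P.min(0).round(4),P.max(0).round(4))
for a in np.arange(-.11,.01,.02):
    s=P[(P[:,1]>a)&(P[:,1]<a+.02)]
    if len(s): print(round(a,3),np.median(s,0).round(4),s[:,0].min().round(4),s[:,0].max().round(4),np.percentile(s[:,2],5).round(4))
# mouth
d=pickle.load(open('d.pkl','rb')); B=tiltpose(-np.radians(11.35),np.pi/6); O=np.array([.545,.236,.130])
for n,b in(("side",(265,120,335,180)),("top",(180,183,240,255))):
    W=cloud(d[n])[b[1]:b[3],b[0]:b[2]].reshape(-1,3); P=(W-O)@B; P=P[(abs(P[:,0])<.02)&(abs(P[:,2])<.02)&(abs(P[:,1])<.2)]
    print(n,len(P))
    for a in np.arange(-.17,.03,.01):
        s=P[(P[:,1]>a)&(P[:,1]<a+.01)]
        if len(s): print(" ",round(a,3),len(s),np.median(s,0).round(4),s[:,[0,2]].min(0).round(4),s[:,[0,2]].max(0).round(4))
E
```

```text
cam in tool R [[1.0, 0.001, -0.002], [-0.001, 0.952, 0.306], [0.002, -0.306, 0.952]] [ 0.0005 -0.078  -0.1413]
6230 [-0.0075 -0.1079 -0.03  ] [0.0082 0.0124 0.0009]
-0.11 [ 0.0006 -0.0989 -0.0048] -0.0043 0.0053 -0.0063
-0.09 [ 0.0003 -0.0805 -0.0049] -0.0045 0.0054 -0.0064
-0.07 [ 0.0007 -0.0602 -0.005 ] -0.0043 0.0053 -0.0065
-0.05 [ 0.0003 -0.0404 -0.0051] -0.0045 0.0055 -0.0066
-0.03 [ 0.0003 -0.0141 -0.0059] -0.0075 0.0082 -0.0268
-0.01 [ 0.0008 -0.001  -0.0058] -0.0048 0.0067 -0.0177
side 418
  -0.16 19 [-0.0104 -0.1549 -0.0017] [-0.0157 -0.0092] [-0.0012  0.0101]
  -0.15 23 [-0.0105 -0.1442 -0.0041] [-0.0182 -0.0087] [0.0002 0.0189]
  -0.14 12 [-0.0145 -0.135  -0.0034] [-0.0199 -0.0151] [0.0142 0.0189]
  -0.13 25 [-0.0174 -0.1233 -0.014 ] [-0.02   -0.0167] [0.0113 0.0181]
  -0.12 49 [-0.0109 -0.1169 -0.0048] [-0.0195 -0.0168] [0.0163 0.017 ]
  -0.11 19 [-0.0105 -0.1041 -0.0026] [-0.0175 -0.01  ] [-0.0031  0.0102]
  -0.1 22 [-0.01   -0.0958 -0.0026] [-0.0165 -0.0096] [-0.0013  0.0097]
  -0.09 24 [-0.0094 -0.0858 -0.003 ] [-0.0166 -0.0092] [0.001  0.0114]
  -0.08 23 [-0.0114 -0.
[... 1138 characters left out ...]
0.0059 -0.0858 -0.0093] [-0.013  -0.0145] [0.0068 0.0065]
  -0.08 24 [-0.0076 -0.0759 -0.0076] [-0.0127 -0.0128] [0.0031 0.0027]
  -0.07 24 [-0.005  -0.0657 -0.0079] [-0.0124 -0.0157] [ 0.0039 -0.0008]
  -0.06 25 [-0.0057 -0.0538 -0.0081] [-0.0125 -0.0169] [ 0.0046 -0.0038]
  -0.05 17 [-0.005  -0.0466 -0.0089] [-0.0194 -0.0149] [0.006  0.0162]
  -0.04 42 [-0.0011 -0.0348 -0.0155] [-0.0199 -0.0198] [ 0.0199 -0.0025]
  -0.03 72 [-0.0038 -0.0256 -0.0107] [-0.02  -0.019] [0.0195 0.0187]
  -0.02 24 [-0.0062 -0.0152 -0.0075] [-0.0125 -0.0118] [ 0.0043 -0.0014]
  -0.01 35 [-0.0053 -0.0041 -0.0059] [-0.0139 -0.0127] [0.0047 0.0113]
  0.0 21 [-0.0043  0.0023  0.0008] [-0.0165 -0.0161] [0.0071 0.0127]
```

```bash
python3 - <<'E'
import pickle,cv2,numpy as np
d=pickle.load(open('d.pkl','rb'))
a=cv2.resize(d["side"]["frame"][115:180,260:340],None,fx=6,fy=6,interpolation=cv2.INTER_CUBIC)[:390]
b=cv2.resize(d["top"]["frame"][180:245,180:240],None,fx=5,fy=6,interpolation=cv2.INTER_CUBIC)
b=cv2.resize(d["top"]["frame"][180:255,180:240],None,fx=5.2,fy=5.2,interpolation=cv2.INTER_CUBIC)
cv2.imwrite('pics/tube.png',np.hstack([a,b[:390]]))
E
```

```text
(no output)
```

View pics/tube.png

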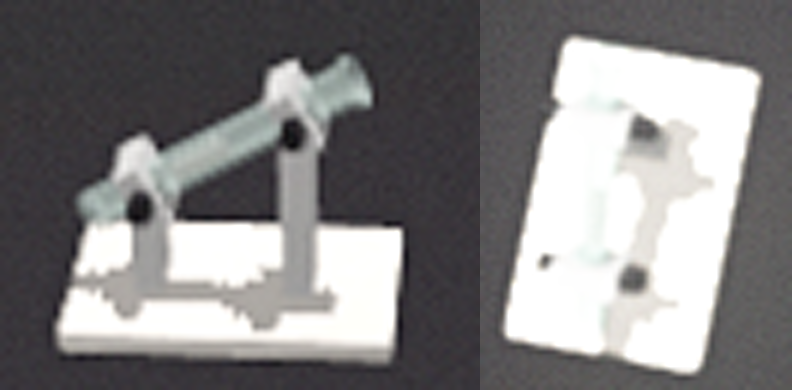

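The crops show the flared mouth at side pixel ≈(319,129), and the tube is opaque enough for depth readings. I'll move the rod in front of the mouth and take a combined view of rod and tube.

```bash
python3 - <<'E'
from h import *; from rig import env; import pickle
B=tiltpose(-np.radians(11.35),np.pi/6); O=np.array([.545,.236,.130])+B@[-.002,.002,0]; q=R.from_matrix(B).as_quat()
def tcp(s,x=0,z=0): return O+B@np.array([x-.0004,s+.108,z+.0027])
pre=tcp(.04); via=tcp(.05)+[0,0,.1]
print(pre,env.ik(pre,q),env.ik(tcp(-.09),q),env.ik(via,q))
p=env.get_position(); env.move_linear([p[0],p[1],.27],feed=.25)
env.move_pose(via,q); env.move_linear(pre,feed=.2); env.hold(.2)
d={n:env.read_camera(n) for n in("wrist","side","top")}; d["T"]=env.get_position(); d["q"]=env.get_ee_rot()
pickle.dump(d,open('w3.pkl','wb')); cv2.imwrite('pics/w3.png',d["wrist"]["frame"])
print(env.get_t(),env.get_width(),env.get_position()-pre,(R.from_quat(d["q"])*R.from_matrix(B).inv()).magnitude(),env.get_ft_force())
E
```

```text
[0.67321459 0.20781595 0.20266173] [ 0.41292438  0.36517529  1.68519009 -0.45972325  0.70298536 -0.6643852 ] [ 0.54717055  0.31360362  1.96384188 -0.67912619  0.57025221 -0.29974136] [ 0.40430959  0.30380802  1.50218235 -0.36287236  0.9242207  -0.80878594]
11.1 0.09071696566637553 [0.00031091 0.00012442 0.00101676] 0.0015723048022385773 [-0.34538298 -0.10083915 -0.28923291]
```

View pics/w3.png

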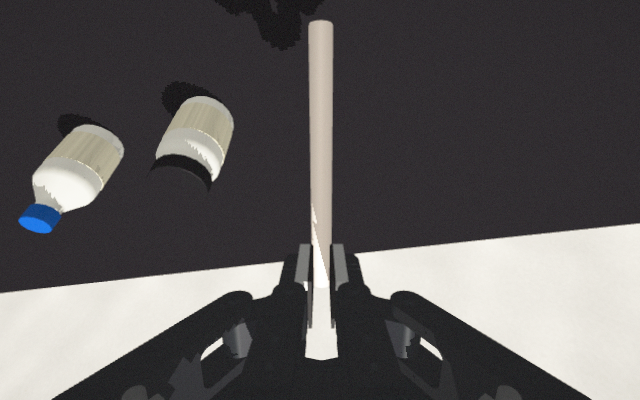

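The wrist view shows the rod straight in the grip, but the tube is just out of frame at the top. So I'll measure rod against tube in the side and top cameras, where any calibration offset cancels.

```bash
cat > fit.py <<'E'
from h import *; import pickle
from scipy.optimize import least_squares
B=tiltpose(-np.radians(11.35),np.pi/6); O=np.array([.545,.236,.130])
def cyl(P,r,slope=True):
    f=lambda p:(np.hypot(P[:,0]-p[0]-p[2]*P[:,1]*slope,P[:,2]-p[1]-p[3]*P[:,1]*slope)-r)*1000
    s=least_squares(f,[0,0,0,0],loss='soft_l1',f_scale=.7); return s.x.round(4),np.median(abs(s.fun)).round(2),len(P)
if __name__=="__main__":
    d=pickle.load(open('w3.pkl','rb')); e=pickle.load(open('d.pkl','rb'))
    for n in("side","top"):
        for tag,c in(("before",e[n]),("now",d[n])):
            P=(cloud(c).reshape(-1,3)-O)@B; P=P[(abs(P[:,0])<.017)&(abs(P[:,2])<.017)]; y=P[:,1]
            t=P[((y>-.105)&(y<-.055))|((y>-.022)&(y<-.012))]
            print(n,tag,"tube",cyl(t,.011),cyl(t,.011,False)[0][:2])
            if tag=="now":
                r=P[(y>.05)&(y<.125)]; r=r[np.hypot(r[:,0],r[:,2])<.012]
                print("   rod",cyl(r,.005),cyl(r,.005,False)[0][:2]); h=np.histogram(y[(y>-.03)&(y<.06)],np.arange(-.03,.062,.004)); print(h[0])
    x0,y0,x1,y1=275,95,355,170
    a=cv2.resize(d["side"]["frame"][y0:y1,x0:x1],None,fx=5,fy=5,interpolation=cv2.INTER_CUBIC)
    b=cv2.resize(d["top"]["frame"][150:225,170:250],None,fx=5,fy=5,interpolation=cv2.INTER_CUBIC)
    cv2.imwrite('pics/c3.png',np.hstack([a,b]))
E
python3 fit.py
```

```text
side before tube (array([-0.003 ,  0.0015, -0.0072, -0.005 ]), np.float64(1.07), 139) [-0.0026  0.0018]
side now tube (array([-0.0032,  0.0014, -0.0102, -0.0052]), np.float64(0.82), 143) [-0.0025  0.0018]
   rod (array([-0.0053, -0.0001,  0.0187,  0.0053]), np.float64(0.94), 91) [-0.0037  0.0003]
[21  8 13 11  8 10 12 17  0  0  0  0  0  0  0  0  0  0  2  4  5  5]
top before tube (array([-0.0026,  0.0015, -0.0016,  0.0065]), np.float64(1.4), 142) [-0.0024  0.001 ]
top now tube (array([-0.0063,  0.0095, -0.1497,  0.3416]), np.float64(1.2), 15) [-0.0041  0.0039]
   rod (array([-0.001 , -0.0029, -0.0331,  0.0307]), np.float64(1.01), 56) [-0.0036 -0.0004]
[ 3 11  5  6  5  7  9 20  7  0  0  0  0  0  0  0  0  0  1  3  3  3]
```

View pics/c3.png

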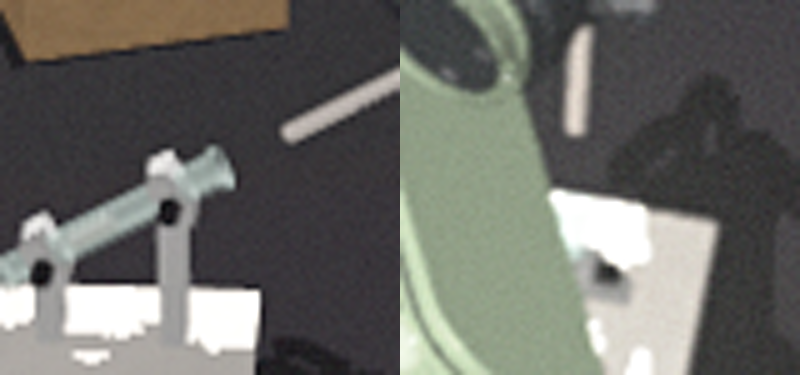

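Both cameras put the tube axis +1.2 mm in x and +1.5 mm in z from the current rod line. The mouth height of 130 mm agrees with this. I'll correct and start inserting while watching lateral force.

```bash
cat > ins.py <<'E'
from h import *; from rig import env
B=tiltpose(-np.radians(11.35),np.pi/6); q=R.from_matrix(B).as_quat()
M=np.array([.545,.236,.130])+B@[0,.0026,0]   # s=0 at the rim plane
def tcp(s,x=-.0012,z=.0015): return M+B@np.array([x-.0004,s+.108,z+.0027])
def F(): return (env.get_ft_force()@B).round(2)
def where(): return ((env.get_position()-M)@B-[-.0004,.108,.0027]).round(4)
E
python3 - <<'E'
from ins import *
env.move_linear(tcp(.035),feed=.1); print(F(),where())
for s in(.003,-.015,-.035,-.055):
    r=env.move_linear(tcp(s),feed=.05,stop_force=8); print(s,r,where(),F(),env.get_t())
    if r: break
E
```

```text
[ 0.34 -0.53  0.13] [-0.0012  0.0344  0.0017]
0.003 False [-0.001   0.0033  0.0014] [ 0.35 -0.57 -0.41] 12.1417
-0.015 False [-0.0011 -0.0153  0.0014] [ 0.21  0.21 -0.13] 12.65
-0.035 False [-0.0011 -0.0351  0.0015] [ 0.39 -0.25 -0.3 ] 13.2
-0.055 False [-0.0011 -0.0552  0.0015] [ 0.34 -0.44 -0.31] 13.75
```

```bash
python3 - <<'E'
from ins import *
for s in np.arange(-.059,-.0881,-.004):
    r=env.move_linear(tcp(s),feed=.02,stop_force=11); print(s.round(3),r,where(),F(),env.get_width(),env.get_t())
    if r: break
E
```

```text
-0.059 False [-0.0012 -0.0591  0.0015] [ 0.49 -0.4   0.58] 0.09223500420872444 14.1
-0.063 False [-0.0012 -0.0632  0.0015] [-0.95 -0.48  0.9 ] 0.08995838742473261 14.45
-0.067 False [-0.0013 -0.0672  0.0015] [ 0.38 -0.27  0.69] 0.09172009817185343 14.8
-0.071 False [-0.0013 -0.0712  0.0015] [ 0.1  -0.19 -0.21] 0.09089030806607336 15.15
-0.075 False [-0.0012 -0.0752  0.0015] [-0.44  0.68  0.12] 0.08851667919859062 15.5
-0.079 False [-0.0012 -0.0792  0.0015] [ 0.23  0.59 -0.12] 0.09069741109679556 15.85
-0.083 False [-0.0009 -0.0822  0.0012] [-0.31  3.31  0.63] 0.0950506643924224 16.2
-0.087 False [-0.0011 -0.0872  0.0015] [0.96 3.79 0.11] 0.0916423604193128 16.55
```

Contact with the crucible came at about 81 mm: the axial force went to ~3.5 N and stayed there, which is the drag. Next I release and finish by pushing the rod's end with shut fingers.

```bash
python3 - <<'E'
from ins import *
P=lambda y,z,x=-.0012:M+B@np.array([x,y,z])
env.move_gripper(.35); env.hold(.2)
t=(env.get_position()-M)@B
env.move_linear(P(t[1],-.03),feed=.15)
env.move_linear(P(.065,-.03),feed=.15); env.move_gripper(0,40)
env.move_linear(P(.065,.013),feed=.12); env.hold(.2)
print(env.get_t(),((env.get_position()-M)@B).round(4),F())
for y in np.arange(.058,.0155,-.003):
    r=env.move_linear(P(y,.013),feed=.02,stop_force=9 if y>.03 else 9); t=((env.get_position()-M)@B).round(4)
    print(y.round(3),r,t,F(),env.get_t())
    if r: break
c=env.read_camera("side"); cv2.imwrite('pics/s4.png',cv2.resize(c["frame"][95:170,275:355],None,fx=7,fy=7,interpolation=cv2.INTER_CUBIC))
E
```

```text
19.0083 [-0.0009  0.0656  0.0122] [-0.12 -0.8  -0.56]
0.058 False [-0.0011  0.0578  0.0129] [-0.4  -0.22  0.05] 19.5083
0.055 False [-0.0012  0.0549  0.013 ] [0.45 0.18 0.2 ] 19.8083
0.052 False [-0.0012  0.0518  0.013 ] [-0.8   0.25  0.55] 20.1083
0.049 False [-0.0012  0.0488  0.013 ] [-0.18  0.22 -0.3 ] 20.4083
0.046 False [-0.0012  0.0458  0.013 ] [ 0.41 -0.01  0.77] 20.7083
0.043 False [-0.0011  0.0432  0.0129] [0.48 1.22 0.44] 21.0083
0.04 False [-0.001   0.0405  0.0128] [-0.66  3.29  0.43] 21.3083
0.037 False [-0.0012  0.0369  0.0129] [-0.04  3.51 -0.85] 21.6083
0.034 False [-0.0002  0.0363  0.0124] [0.35 9.39 0.84] 21.9083
0.031 True [0.0008 0.0365 0.0117] [ 0.01  2.01 -0.56] 22.125
```

View pics/s4.png

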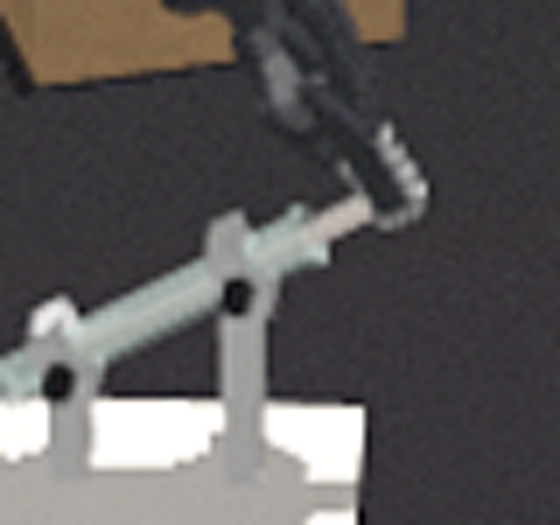

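The side view shows the rod standing ~25 mm out of the mouth (360,205) against the fingers. Force rose from 3.5 N to over 9 N with no advance, so it looks home. I'll do one confirming press of ~14 N.

```bash
python3 - <<'E'
from ins import *
P=lambda y,z,x=-.0012:M+B@np.array([x,y,z])
env.move_linear(P(.039,.013),feed=.03); env.hold(.2); print(F(),((env.get_position()-M)@B).round(4))
for y in (.0365,.035,.0335,.032,.0305,.029):
    r=env.move_linear(P(y,.013),feed=.01,stop_force=13); print(y,r,((env.get_position()-M)@B).round(4),F(),env.get_t())
    if r or F()[1]>13: break
env.move_linear(P(.050,.013),feed=.05); env.move_linear(P(.075,.013),feed=.15); env.move_linear(P(.085,-.06),feed=.2); env.hold(.3)
print(F(),env.get_t())
for n,b in(("side",(275,95,355,170)),("top",(170,150,250,225))):
    c=env.read_camera(n); cv2.imwrite(f'pics/{n}5.png',c["frame"])
    Q=(cloud(c).reshape(-1,3)-M)@B; Q=Q[(abs(Q[:,0])<.009)&(abs(Q[:,2])<.009)&(Q[:,1]>-.02)&(Q[:,1]<.06)]
    print(n,np.histogram(Q[:,1],np.arange(-.02,.061,.004))[0])
a,b=[cv2.imread(f'pics/{n}5.png') for n in("side","top")]
cv2.imwrite('pics/f.png',np.hstack([cv2.resize(a[95:315,255:425],None,fx=2.3,fy=2.3),cv2.resize(b[120:340,170:340],None,fx=2.3,fy=2.3)]))
E
```

```text
[-0.33 -0.57  0.55] [-0.0013  0.0386  0.0132]
0.0365 False [-0.0011  0.0366  0.0129] [0.02 0.81 0.09] 23.025
0.035 False [-0.0006  0.0365  0.0125] [ 0.31  5.52 -0.24] 23.325
0.0335 False [0.     0.0364 0.0121] [-0.78  9.13  0.14] 23.625
0.032 False [0.0006 0.0363 0.0118] [-0.18 11.48 -0.08] 23.925
0.0305 False [0.0009 0.0363 0.0114] [-0.93 14.7  -0.25] 24.225
[0.07 0.62 1.02] 25.9
side [3 1 2 1 5 3 5 5 2 5 4 4 0 0 0 0 0 0 0 0]
top [ 4  4  4  2 10  6  5  6  2  0  0  0  0  0  0  0  0  0  0  0]
```

View pics/f.png

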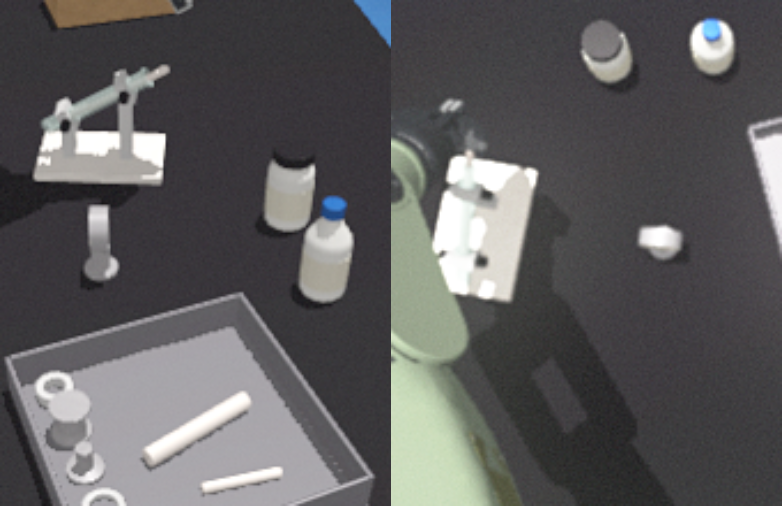

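Rod rests in the tube, about 26 mm standing out at (160,72) in the crop. The other parts, bottles and gauge are where they were, and the gripper is clear.

```bash
python3 -c "
from rig import env
env.job_done(); print(env.get_t())"
```

```text
the job is handed in; nothing more can be done
the job is handed in; nothing more can be done
```

The crucible is pushed home and the rod is left in the tube resting on it; the job is handed in. The clock read about 26 s of the 51 s allowed at the last reading before hand-in.

- **Pick and insertion:** I gripped the 10 × 120 mm rod by its near end and slid it into the tube with no measurable side force. It met the crucible about 81 mm below the rim, with a steady drag of about 3.5 N. I then released the rod and pushed its end with the fingers shut.
- **Fully home:** The push stopped hard with the rod tip about 94 mm down, 13 mm past first contact. A second press rose from 5.5 N to 14.7 N and moved only about 0.2 mm, so I took that as home.
- **Last images:** About 26 mm of rod stands out of the mouth. The wrong rods, bottles and gauge look unmoved, as do the fittings in view; the last crop cut off the front of the tray. The gripper was clear of everything.
- **Disagreements:** During the hard presses the fingers slid about 2 mm sideways on the rod's end, with no effect on the depth reading. In the last pictures the side depth map showed the rod out to about 26 mm, but the top one only to about 14 mm. I put that down to poor depth on the thin rod close to the gripper, and relied on the contact readings and the side view.

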